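# Stow the bit case and hold the splined lock key home

### The arm

A 6-joint arm with a two-finger parallel gripper is mounted at the origin on the work surface. World frame = base frame: x ahead of the robot, y to its left, z up, the work surface at z = 0. Lengths are in m, angles in rad, forces in N, time in s.
With the tool pointing down it reaches from about 0.25 to 0.725 m from the base axis. Payload 4 kg.
Tool frame: the origin (TCP) lies on the centre line of the jaws, within the pads' length; the fingertips stand 22 mm ahead of it and the grasp point (between the pads) lies 3 mm ahead of it; z points along the fingers, y is the line along which they close (so a half turn about z gives the same grasp; the last joint's range is limited). The gripper opens to 85 mm and grips with 20 to 120 N. Pads are 22 mm wide; open, the fingers measure 114 mm over their backs; the gripper's body (76 mm by 85 mm) begins 54 mm behind the grasp point. The pads swing forward as they close: fully open they stand 13 mm farther back than shut.
Start: joints at [1.118, 0.241, 0.005, 1.335, 0, 1.571], TCP at [0.219, 0.45, 0.253] pointing down, gripper open.
Joint ranges: [-2.72, 2.72], [-1.05, 1.87], [-1.09, 1.28], [-1.99, 2.15], [-1.42, 1.44], [-3.14, 3.14]. Speed limits (rad/s): [2.79, 2.79, 3.14, 3.14, 3.14, 3.14].

### API

Orientations are given as a 3x3 rotation matrix whose columns are the frame's x, y, z axes.
In Python, from workcell import manip, cams gives the robot as it stands. The module is installed in compiled form; this text tells all that it offers.
- The arm moves only by the shell command python3 -m crank 'ROWS' [FORCE]. ROWS is a JSON object of lists of equal length, an entry for each row: "translation": the shift along the tool's x, y, z in mm, a list of three; "roll": the turn about the tool's z in degrees; "jaw": the gripper's target within -1 to 1 (fully open at 1, half-way at 0, shut at -1). In form: {"translation": [[tx, ty, tz], ...], "roll": [roll, ...], "jaw": [jaw, ...]}. A call has 1 to 12 rows; each row is the pose to reach, as a shift and turn from the pose commanded when the call began, along the tool's axes at that moment; what a row does not reach only later rows make up. A row lasts 1/10 s, in which the tool goes at most 50 mm and 8.59 degrees, less where a joint would pass 70% of its speed; a pose out of reach is approached as far as the arm can. A call with a gripper value outside its range is refused whole. The fingers move at their own pace and stop on an object; FORCE is the grip in N (left out, the last holds). Time passes only in rows, so rows that repeat a pose let the fingers close. It gives the time, the measured TCP pose, the force, the opening and the grip force at its end, in the units of the state.
- manip.state(): the state, without advancing time (a new reading comes with each control period).
- cams.grab_frame(name): name is "side" or "top"; returns a dict with "img" (400x640x3 uint8, red, green, blue), "intrinsics" (3x3 intrinsics, pixels), "origin" and "attitude" of the camera in the world. Camera axes: x right, y down, z forward; pixel columns grow to the right and rows downward; lengths in m; the calibration is good to about 2 mm. A picture is of the moment at which its call begins. There is no depth.
- manip.sign_off(): hands the job in; it is judged then, once.
Trained networks look in a picture, given as the dict that the camera call returned (one of the last four; its "shot" number tells which), for a name from the list of things; names that differ only in an ending like _2 or _b are one class to them, and where a whole thing is asked for, a point or a joint stands for the part that bears it (a point fixed in the world has none). Each returns a list of dicts, best first, with "confidence" (0 to 1); they miss things now and then, are a little off and sometimes report something else, mostly with a low value. They report only what shows in the picture. A call takes as long as a camera call. They do not tell look-alikes from the thing itself.
- cams.recognise(query, picture): "uv" ([column, row] in pixels, amid what is visible of it).
- cams.silhouettes(query, picture): "pixels" (400x640 bool, what is visible of it) and "uv" ([column, row] in pixels, amid what is visible of it).
The state is a dict: "t": time; "q": joint angles; "qd": joint speeds; "joint_efforts": joint torques, N m; "tool_pos": TCP position; "ee_rot": TCP orientation; "ft_force": force on the tool from outside, world axes, zero at the start; "moment": the same for the moment, N m; "gripper_width": finger opening in m; "grasp_force": force on a finger pad.
Only numpy, scipy, OpenCV 4.12 (cv2) and the standard library are available. Lean on these libraries where they do the work, as an engineer would, in place of code of your own. Each camera call takes 0.05 s, during which the arm holds its last target. There are 200 camera calls.

### The job

Lay the small wooden case of router bits flat in the open top drawer of the grey drawer unit, let go of it and slide the drawer fully shut. Then take the splined T-key out of its wooden block, turn it until its splines mesh with the cross-shaped slot of the lock on top of the unit, and push it straight down, fully home against the lock's spring plunger. Finish while still gripping the key and holding it pressed down (the spring lifts it again if let go), and leave the bottle, the mug and the wood offcut where they are.

Things in the scene. Friction and masses are not known exactly. Their poses are not given: they have to be found in the camera images.
- case: Closed dark wooden box 60 (its x) by 46 (its y) by 32 mm high with a small brass latch, 0.13 to 0.25 kg, lying flat on the bench, to the left or right of the drawer unit. Origin: centre of its underside; z up.
- chest: Fixed grey drawer unit on the bench, 240 mm deep (x) by 220 mm wide (y) by 126 mm high, two drawers one above the other; the front with the drawers faces the robot (its -x side) and its yaw varies by up to 0.12 rad. Origin: centre of its underside.
- chest_drawer0 (a joint): Opening of the top drawer in m: 0 is shut, it grows as the drawer comes out along the unit's -x. At the start 0.10 to 0.12. Slides with about 1 N of friction (and light damping) and stays where it is left. The lower drawer is shut and not needed.
- drawer_in (a point): Point on the top drawer's floor (moves with it), midway across, 47 mm behind the inside of its front panel; axes as the unit's (x into the unit). At the start the tray is open to the sky 47 mm before and behind it and 89 mm to each side. Above the floor: tray sides 31 mm, front panel 42 mm, underside of the unit's top 41 mm.
- chest_drawer0_handle (a point): Centre of the top drawer's bar handle (moves with it): a horizontal steel bar, 11 mm thick and 110 mm long, along the unit's y, 35 mm out from the front panel, about 34 mm lower than the unit's top. It can be pushed straight along the unit's x to shut the drawer.
- key: Loose steel T-key, 0.12 kg, upright in the block. Origin: tip of its foot; z up. In z: round pilot 10 mm wide, 0-8 mm; plus-shaped spline, fins along its x and y, 26 mm across, 7 mm thick, 8-26 mm (lowest 3 mm narrower); collar 38 mm wide, 26-31; shank 14 mm wide, 31-56; cross-bar 74 mm along its x, 14 mm thick in y, 56-72. A quarter turn gives the same spline.
- key_block: Fixed wooden block 80 by 80 by 45 mm, on the other side of the unit than the case, with one round blind hole 30 mm wide and 35 mm deep in its middle, in which the key hangs by its collar. The key lifts straight out by 30 mm or more. Origin: centre of its underside.
- lock: Fixed square steel boss 42 x 42 x 32 mm on the unit's top, front half; its own yaw. Plus-shaped slot in its top along its x and y, arms 9 mm wide, 28 mm end to end, open to its foot. Origin: centre of underside. Home: key's collar on the boss's top, key's tip 6 mm above this origin. The key's pilot enters at any turn, the fins only within about 0.08 rad of the slot.
- plunger (a joint): Spring plunger in the middle of the lock's slot; up, its top is 13 mm above the lock's underside. Value in m: 0 up, grows as the key's tip presses it down, 0.007 with the key home (stop 0.010). It pushes back with 4 N at first, 7.5 N with the key home, more than the key's weight, so the key must be held down.
- glue: White glue bottle, 56 mm in diameter, 150 mm high, standing on the bench; leave alone. Origin: centre of its underside.
- mug: Black mug, 80 mm in diameter, 95 mm high; leave alone. Origin: centre of its underside.
- offcut: Light wood offcut 110 by 50 by 19 mm lying on the bench; leave alone. Origin: centre of its underside.
Mind the look-alikes: they are no part of the job. Several things look just like the case: the one meant starts farthest to the robot's right.

How it is judged:
On the way, in this order (a step that is already met when the one before it is completed fails the run):
1. the case lies flat in the open top drawer, let go (x of case in the frame of drawer_in between -0.05 and 0.16 m and y of case in the frame of drawer_in between -0.09 and 0.09 m and z of case in the frame of drawer_in between -0.004 and 0.008 m and angle between case's own z axis and vertical below 0.15 rad and contact force between the fingers and case below 0.05 N and linear speed of case below 0.03 m/s and value of joint chest_drawer0 above 0.05 m), for 0.1 s.
2. the drawer is shut with the case in it, the key not yet at the lock (x of case in the frame of drawer_in between -0.05 and 0.16 m and y of case in the frame of drawer_in between -0.09 and 0.09 m and z of case in the frame of drawer_in between -0.004 and 0.008 m and angle between case's own z axis and vertical below 0.15 rad and value of joint chest_drawer0 below 0.006 m and horizontal distance between key and lock above 0.06 m), for 0.1 s.
At the end, for the whole second after the job is handed in: Case flat and untouched in the top drawer, drawer within 6 mm of shut; key meshed, within 3.5 mm of the lock's axis, upright (0.1 rad), collar within 2.5 mm of the boss, plunger down 4.5 mm or more, fingers holding the key (over 2 N) through the last second (x of case in the frame of drawer_in between -0.05 and 0.16 m and y of case in the frame of drawer_in between -0.09 and 0.09 m and z of case in the frame of drawer_in between -0.004 and 0.008 m and angle between case's own z axis and vertical below 0.15 rad and value of joint chest_drawer0 below 0.006 m and horizontal distance between key and lock below 0.0035 m and z of key in the frame of lock below 0.0085 m and (angle between the x axis of key and the x axis of lock, either way round below 0.15 rad or angle between the x axis of key and the y axis of lock, either way round below 0.15 rad) and angle between key's own z axis and vertical below 0.1 rad and value of joint plunger above 0.0045 m and contact force between the fingers and key above 2 N and contact force between the fingers and case below 0.05 N); the arm keeps its last pose, push and grip.
It fails at once if the glue is knocked or moved more than 30 mm (distance of glue from where it was at the start of the episode above 0.03 m).
It fails at once if the mug is knocked or moved more than 30 mm (distance of mug from where it was at the start of the episode above 0.03 m).
It fails at once if the offcut is knocked or moved more than 30 mm (distance of offcut from where it was at the start of the episode above 0.03 m).
It also fails if it takes over 67 s, if anything falls off the work surface, if the arm or the gripper's body presses on something with over 40 N, if the wrist force passes 120 N, or if a joint passes its speed limit or range.

## Working session

There is one attempt and no reset: what is moved stays moved. The work goes in short steps, Python scripts to look and compute and a shell command to move; the robot and the scene stay as the last step left them, time stands still between calls to the robot, and variables do not carry over. Pictures are saved under pics/ and viewed, at most 10 in all, crops included, and the job is handed in when it is done.

```bash
mkdir -p pics
cat > h.py <<'E'
import numpy as np, cv2
from workcell import manip, cams
def ray(p,uv):
    K=np.array(p["intrinsics"]);R=np.array(p["attitude"]);o=np.array(p["origin"])
    d=R@np.linalg.inv(K)@np.array([uv[0],uv[1],1.0]);return o,d
def at(p,uv,z):
    o,d=ray(p,uv);return o+d*(z-o[2])/d[2]
def proj(p,X):
    K=np.array(p["intrinsics"]);R=np.array(p["attitude"]);c=R.T@(np.array(X)-np.array(p["origin"]));c=K@c;return c[:2]/c[2]
def save(p,n,box=None,s=1):
    im=p["img"][:,:,::-1]
    if box: im=im[box[1]:box[3],box[0]:box[2]]
    cv2.imwrite("pics/"+n,cv2.resize(im,None,fx=s,fy=s,interpolation=cv2.INTER_CUBIC))
E
python3 - <<'E'
from h import *
s=manip.state();print(s["t"],s["tool_pos"],s["ee_rot"])
P={n:cams.grab_frame(n) for n in("top","side")}
for n,p in P.items():
    print(n,np.round(p["origin"],3),np.round(p["attitude"],2).tolist(),np.round(p["intrinsics"],0).tolist())
cv2.imwrite("pics/a.png",cv2.resize(np.vstack([P[n]["img"] for n in P])[:,:,::-1],(480,600),interpolation=cv2.INTER_AREA))
save(P["top"],"top.png",s=1.25)
Z=dict(case=.032,key_block=.045,key=.08,lock=.158,glue=.15,mug=.095,offcut=.019,chest=.126,chest_drawer0_handle=.092)
for n,p in P.items():
  for q,z in Z.items():
    for r in cams.recognise(q,p)[:6]:
      print(n,q,round(r["confidence"],2),np.round(r["uv"]),np.round(at(p,r["uv"],z)[:2],3))
E
```

```text
0.0 [0.21848806 0.44910739 0.25242412] [[-8.99223118e-01  4.37489381e-01 -9.08937362e-04]
 [ 4.37490325e-01  8.99221226e-01 -1.84469011e-03]
 [ 1.03034331e-05 -2.05643930e-03 -9.99997885e-01]]
top [ 0.33  -0.08   1.334] [[-0.01, -0.98, 0.2], [-1.0, 0.01, -0.01], [0.01, -0.2, -0.98]] [[466.0, 0.0, 325.0], [0.0, 466.0, 198.0], [0.0, 0.0, 1.0]]
side [-0.041 -0.677  0.792] [[0.68, -0.46, 0.57], [-0.73, -0.42, 0.54], [-0.01, -0.78, -0.62]] [[392.0, 0.0, 328.0], [0.0, 392.0, 199.0], [0.0, 0.0, 1.0]]
top case 0.95 [406. 232.] [ 0.495 -0.322]
top case 0.71 [360. 216.] [ 0.541 -0.193]
top key_block 0.71 [407. 232.] [ 0.492 -0.322]
top key_block 0.61 [185. 235.] [0.49  0.295]
top key 0.78 [172. 236.] [0.483 0.319]
top key 0.4 [406. 233.] [ 0.484 -0.311]
top key 0.32 [183. 236.] [0.484 0.29 ]
top lock 0.67 [296. 162.] [ 0.665 -0.016]
top glue 0.78 [181. 174.] [0.637 0.284]
top mug 0.71 [414. 173.] [ 0.648 -0.339]
top mug 0.27 [276. 170.] [0.659 0.04 ]
top offcut 0.63 [456. 198.] [ 0.593 -0.472]
top offcut 0.61 [406. 231.] [ 0.499 -0.323]
top chest 0.78 [280. 170.] [0.652 0.025]
top chest 0.73 [174. 238.] [0.471 0.301]
top chest_drawer0_handle 0.97 [273. 211.] [0.547 0.048]
side case 0.75 [347. 251.] [ 0.528 -0.205]
side case 0.56 [374. 282.] [ 0.491 -0.322]
side key_block 0.77 [218. 183.] [0.466 0.296]
side key_block 0.55 [372. 285.] [ 0.474 -0.33 ]
side key 0.49 [217. 172.] [0.474 0.308]
side lock 0.65 [222. 187.] [0.385 0.127]
side lock 0.6 [444. 301.] [ 0.459 -0.51 ]
side glue 0.59 [257. 156.] [0.556 0.192]
side mug 0.74 [422. 247.] [ 0.618 -0.371]
side offcut 0.86 [445. 299.] [ 0.577 -0.473]
side offcut 0.16 [218. 172.] [0.52 0.39]
side chest 0.55 [322. 185.] [ 0.608 -0.038]
side chest_drawer0_handle 0.84 [292. 194.] [0.547 0.027]
```

View pics/top.png

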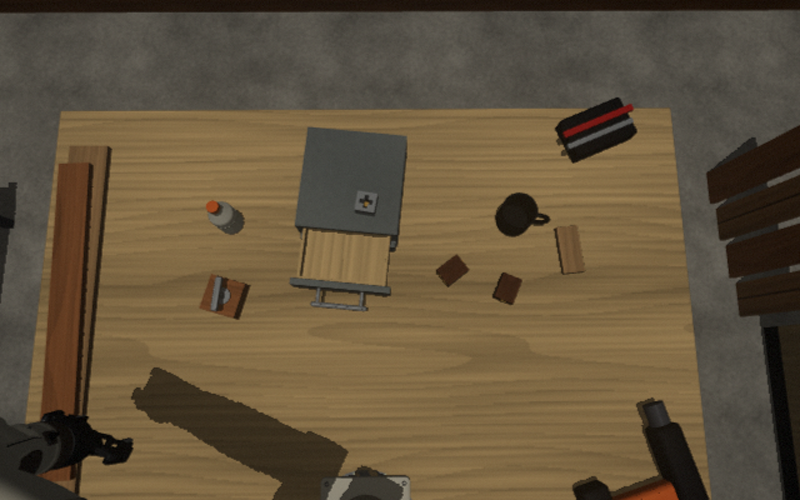

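View pics/a.png

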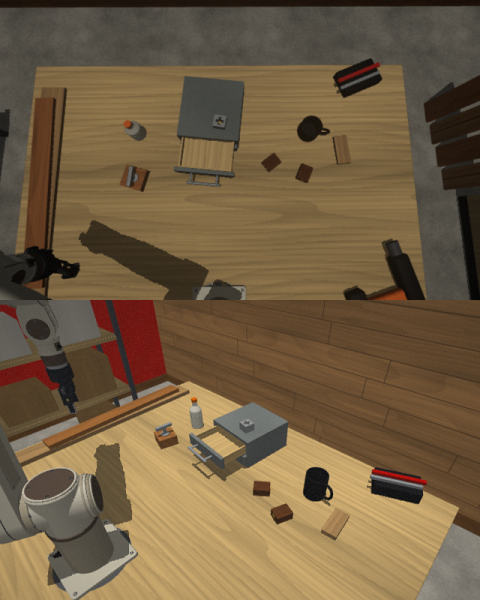

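The look-alikes are two dark cases in the top view, at (360,216), which is y≈-0.19, and (406,232), which is y≈-0.32. The one farthest to the robot's right has the smallest y, so it is (406,232). I'll confirm that in a crop and measure yaws.

```bash
cat >> h.py <<'E'
def sil(q,p,near):
    r=[x for x in cams.silhouettes(q,p)]
    r=[x for x in r if np.hypot(*(np.array(x["uv"])-near))<15]
    return r[0]["pixels"].astype(np.uint8) if r else None
def rect(p,m,z):
    # min-area rectangle of mask mapped to plane z (mm)
    c=max(cv2.findContours(cv2.resize(m,None,fx=4,fy=4,interpolation=cv2.INTER_LINEAR),0,1)[0],key=len)[:,0,:]
    w=np.array([at(p,(u/4-.375,v/4-.375),z)[:2]*1000 for u,v in c],np.float32)
    return cv2.minAreaRect(w)
E
python3 - <<'E'
from h import *
t=cams.grab_frame("top");s=cams.grab_frame("side")
for q,z,uv in(("case",.028,(406,232)),("case",.028,(360,216)),("lock",.158,(293,162)),("key_block",.045,(180,236)),("key",.09,(174,235)),("chest",.126,(280,160))):
    m=sil(q,t,uv); print("top",q, None if m is None else (int(m.sum()),np.round(np.array(cv2.moments(m,True)["m10"])/m.sum()),rect(t,m,z)))
for q,z,uv in(("case",.028,(374,282)),("lock",.158,(329,168)),("key_block",.045,(220,178)),("key",.09,(218,172)),("offcut",.019,(445,299))):
    m=sil(q,s,uv); print("side",q, None if m is None else (int(m.sum()),rect(s,m,z)))
a=t["img"][130:260,150:420][:,:,::-1]
b1=s["img"][225:315,330:470][:,:,::-1]; b2=s["img"][120:245,190:390][:,:,::-1]
A=cv2.resize(a,(800,385),interpolation=cv2.INTER_CUBIC)
B=cv2.hconcat([cv2.resize(b1,(330,212),interpolation=cv2.INTER_CUBIC),cv2.resize(b2,(339,212),interpolation=cv2.INTER_CUBIC),np.zeros((212,131,3),np.uint8)])
cv2.imwrite("pics/crop.png",cv2.vconcat([A,B]))
E
```

```text
top case (390, np.float64(406.0), ((497.8019714355469, -322.3174743652344), (53.14210510253906, 66.76483154296875), 66.25344848632812))
top case (354, np.float64(362.0), ((541.6581420898438, -198.2269287109375), (48.27570343017578, 67.29994201660156), 37.20377731323242))
top lock (292, np.float64(293.0), ((663.5001220703125, -9.294326782226562), (46.006160736083984, 50.67915725708008), 81.18450164794922))
top key_block (658, np.float64(182.0), ((478.539306640625, 293.8268127441406), (62.11420440673828, 85.64643859863281), 76.47991180419922))
top key (237, np.float64(175.0), ((485.69476318359375, 302.9956970214844), (39.30733871459961, 72.63685607910156), 85.07926177978516))
top chest (10101, np.float64(279.0), ((642.4085693359375, 31.430702209472656), (225.113037109375, 394.9757385253906), 84.15506744384766))
side case (518, ((491.9404602050781, -327.48358154296875), (65.29501342773438, 69.90332794189453), 66.30850982666016))
side lock (263, ((649.18896484375, -24.259521484375), (87.49497985839844, 57.671417236328125), 44.20050048828125))
side key_block (577, ((471.43170166015625, 288.997802734375), (148.81478881835938, 92.31735229492188), 71.43732452392578))
side key (220, ((463.12066650390625, 291.5075988769531), (100.82009887695312, 63.40054702758789), 46.70893096923828))
side offcut (873, ((581.5999755859375, -474.29901123046875), (121.41535186767578, 55.80720901489258), 5.611514568328857))
```

View pics/crop.png

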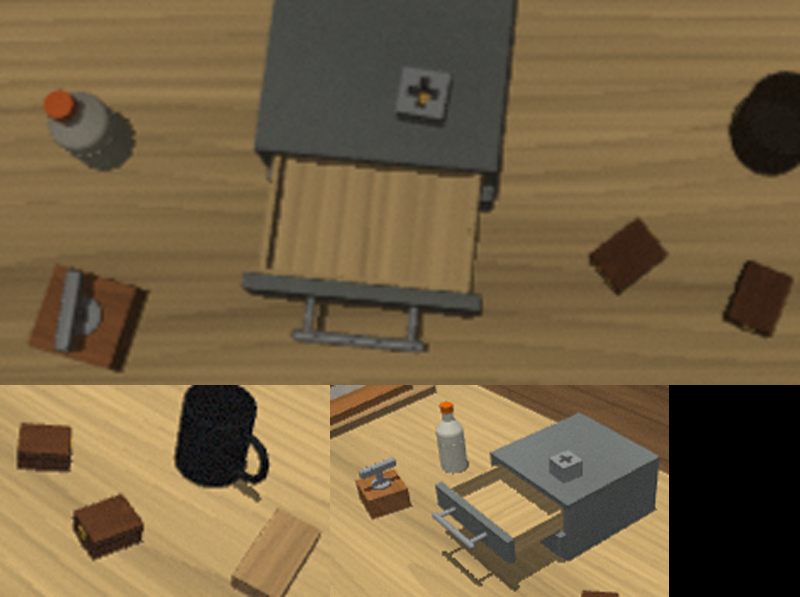

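The crop shows the target case at top px (405,231), with its latch toward the robot. It's the rightmost of the two and free of the mug and offcut. Next I'll fit known shapes to the silhouettes for poses.

```bash
cat >> h.py <<'E'
from scipy.optimize import minimize
def box(cx,cy,z0,z1,lx,ly):
    return np.array([[cx+i*lx/2,cy+j*ly/2,z] for i in(-1,1) for j in(-1,1) for z in(z0,z1)])
def cyl(r,z0,z1):
    return np.array([[r*np.cos(a),r*np.sin(a),z] for a in np.linspace(0,6.28,24) for z in(z0,z1)])
def render(p,parts,x,y,th):
    c,s=np.cos(th),np.sin(th);R=np.array([[c,-s,0],[s,c,0],[0,0,1]]);im=np.zeros((1600,2560),np.uint8)
    for V in parts:
        uv=np.array([proj(p,R@v+[x,y,0]) for v in V])*4+1.5
        cv2.fillConvexPoly(im,cv2.convexHull(np.round(uv*16).astype(np.int32)),255,cv2.LINE_8,4)
    return cv2.resize(im,(640,400),interpolation=cv2.INTER_AREA)/255.
def fit(obs,parts,x0):
    f=lambda q:sum(1-np.minimum(r,m).sum()/np.maximum(r,m).sum() for p,m in obs for r in[render(p,parts,q[0]/1e3,q[1]/1e3,q[2]/30)])
    best=None
    for d in(-12,0,12):
        r=minimize(f,[x0[0],x0[1],x0[2]*30+d],method="Nelder-Mead",options=dict(initial_simplex=np.array([x0[0],x0[1],x0[2]*30+d])+np.array([[0,0,0],[8,0,0],[0,8,0],[0,0,6]]),xatol=.1,fatol=1e-4,maxiter=90))
        if best is None or r.fun<best.fun:best=r
    return np.round([*best.x[:2],best.x[2]/30,best.fun],3)
E
cat > m.py <<'E'
from h import *
t=cams.grab_frame("top");s=cams.grab_frame("side")
g=lambda q,a,b:[(p,m) for p,m in((t,sil(q,t,a)),(s,sil(q,s,b))) if m is not None]
C=[box(0,0,0,.032,.06,.046)];L=[box(0,0,.126,.158,.042,.042)];B=[box(0,0,0,.045,.08,.08)]
kz=.045-.026
K=[box(0,0,kz+.056,kz+.072,.074,.014),cyl(.007,kz+.031,kz+.056),cyl(.019,kz+.026,kz+.031)]
for n,o,parts,x0 in(("case",g("case",(406,232),(374,282)),C,(496,-324,-.4)),("lock",g("lock",(293,162),(329,168)),L,(660,-12,0.1)),("key",g("key",(174,235),(218,172)),K,(480,295,1.5))):
    print(n,len(o),fit(o,parts,x0), [fit([k],parts,x0) for k in o])
for q,a,b,z in(("front",(236.7,180.6),(318.1,188.0),.126),("handle",(248.9,243.4),(293.4,247.1),.092),("panel",(233,223),(312,231.5),.117),("left",(236.7,180.6),(246,110),.126)):
    P,Q=at(t,a,z),at(t,b,z);print(q,np.round(P,3),np.round(Q,3),"dir",np.round(np.arctan2(*(Q-P)[:2]),3),np.round(np.linalg.norm(Q-P),3))
E
python3 m.py
```

```text
case 2 [ 4.99502e+02 -3.22725e+02 -4.13000e-01  1.40000e-01] [array([ 4.99924e+02, -3.22608e+02, -3.99000e-01,  7.10000e-02]), array([ 4.98327e+02, -3.22450e+02, -3.88000e-01,  6.10000e-02])]
lock 2 [ 6.67141e+02 -8.39200e+00 -1.75000e-01  3.83000e-01] [array([ 6.67063e+02, -8.49000e+00, -1.33000e-01,  9.40000e-02]), array([ 6.68622e+02, -8.40500e+00,  5.42000e-01,  2.33000e-01])]
key 2 [ 4.84058e+02  3.14820e+02 -1.36000e-01  4.50000e-01] [array([4.86046e+02, 3.14036e+02, 3.04500e+00, 2.52000e-01]), array([4.83597e+02, 3.15741e+02, 3.08000e+00, 1.63000e-01])]
front [0.624 0.142 0.126] [ 0.602 -0.075  0.126] dir -3.041 0.218
handle [0.459 0.111 0.092] [ 0.448 -0.008  0.092] dir -3.05 0.119
panel [0.511 0.15  0.117] [ 0.487 -0.058  0.117] dir -3.025 0.209
left [0.624 0.142 0.126] [0.823 0.122 0.126] dir 1.671 0.2
```

```bash
cat > d.py <<'E'
# usage: d.py x y z(mm) yaw_of_tool_y(rad)
import sys
from h import *
s=manip.state();R=np.array(s["ee_rot"]);p=np.array(s["tool_pos"])*1000
x,y,z,w=map(float,sys.argv[1:5])
yaw=np.arctan2(R[1,1],R[0,1]);dy=(w-yaw+np.pi/2)%np.pi-np.pi/2
print("t",round(s["t"],2),"tcp",np.round(p,1),"yaw",round(yaw,3),"q6",round(s["q"][5],2),"| trans",np.round(R.T@(np.array([x,y,z])-p),1),"roll",round(-np.degrees(dy),1),"tilt",np.round(R[:2,2],4))
E
python3 d.py 499 -323 120 1.16
```

```text
t 2.05 tcp [218.7 449.6 253.3] yaw 1.118 q6 1.57 | trans [-590.  -572.2  133.3] roll -2.4 tilt [ 0. -0.]
```

```bash
python3 -m crank '{"translation":[[-590,-571,0],[-590,-571,0],[-590,-571,0],[-590,-571,0],[-590,-571,0],[-590,-571,0],[-590,-571,0],[-590,-571,0],[-590,-571,0],[-590,-571,0],[-590,-571,0],[-590,-571,0]],"roll":[-2,-2,-2,-2,-2,-2,-2,-2,-2,-2,-2,-2],"jaw":[1,1,1,1,1,1,1,1,1,1,1,1]}' 40; python3 d.py 499 -323 100 1.16
```

```text
t: 3.25
tool_pos: [0.4242, -0.1165, 0.2536]
ee_rot: [[-0.914, 0.406, 0.001], [0.406, 0.914, -0.0], [-0.001, 0.0, -1.0]]
ft_force: [1.2, 1.9, -0.1]
gripper_width: 0.0856
grasp_force: 0.0
t 3.25 tcp [ 424.2 -116.5  253.6] yaw 1.152 q6 0.15 | trans [-152.1 -158.4  153.7] roll -0.4 tilt [ 0.0011 -0.    ]
```

```bash
python3 -m crank '{"translation":[[-152,-158,0],[-152,-158,0],[-152,-158,0],[-152,-158,0],[-152,-158,0],[-152,-158,100],[-152,-158,150],[-152,-158,200],[-152,-158,226],[-152,-158,226],[-152,-158,226],[-152,-158,226]],"roll":[0,0,0,0,0,0,0,0,0,0,0,0],"jaw":[1,1,1,1,1,1,1,1,1,1,1,1]}' 40; python3 d.py 499 -323 28 1.16
```

```text
t: 4.45
tool_pos: [0.4989, -0.3204, 0.0276]
ee_rot: [[-0.914, 0.406, -0.0], [0.406, 0.914, 0.0], [0.0, 0.0, -1.0]]
ft_force: [1.3, -0.3, -0.3]
gripper_width: 0.0853
grasp_force: 0.0
t 4.45 tcp [ 498.9 -320.4   27.6] yaw 1.153 q6 -0.15 | trans [-1.1 -2.3 -0.4] roll -0.4 tilt [-0.0003  0.0002]
```

```bash
python3 -m crank '{"translation":[[0,0,-1],[0,0,-1],[0,0,-1],[0,0,-1],[0,0,-1],[0,0,-1]],"roll":[0,0,0,0,0,0],"jaw":[-1,-1,-1,-1,-1,-1]}' 40
```

```text
t: 5.05
tool_pos: [0.5001, -0.3213, 0.0307]
ee_rot: [[-0.914, 0.406, 0.004], [0.406, 0.914, -0.003], [-0.004, -0.001, -1.0]]
ft_force: [-0.4, 0.7, 5.4]
gripper_width: 0.0453
grasp_force: 42.8
```

```bash
python3 -m crank '{"translation":[[0,0,-50],[0,0,-100],[0,0,-150],[0,0,-180]],"roll":[0,0,0,0],"jaw":[-1,-1,-1,-1]}'; python3 d.py 554 40 210 1.47
```

```text
t: 5.45
tool_pos: [0.4999, -0.3211, 0.2136]
ee_rot: [[-0.914, 0.406, 0.006], [0.406, 0.914, -0.004], [-0.007, -0.001, -1.0]]
ft_force: [0.4, -0.4, -1.8]
gripper_width: 0.0453
grasp_force: 42.0
t 5.45 tcp [ 499.9 -321.1  213.6] yaw 1.153 q6 -0.15 | trans [ 97.1 351.9   2.6] roll -18.2 tilt [ 0.0058 -0.0037]
```

```bash
python3 -m crank '{"translation":[[97,352,0],[97,352,0],[97,352,0],[97,352,0],[97,352,0],[97,352,0],[97,352,0],[97,352,0],[97,352,0],[97,352,0],[97,352,0]],"roll":[-18,-18,-18,-18,-18,-18,-18,-18,-18,-18,-18],"jaw":[-1,-1,-1,-1,-1,-1,-1,-1,-1,-1,-1]}'
python3 - <<'E'
from h import *
t=cams.grab_frame("top");s=cams.grab_frame("side")
A=cv2.resize(t["img"][120:260,190:350][:,:,::-1],(560,490),interpolation=cv2.INTER_CUBIC)[:, :400]
B=cv2.resize(s["img"][110:250,230:380][:,:,::-1],(525,490),interpolation=cv2.INTER_CUBIC)[:,:400]
cv2.imwrite("pics/over.png",cv2.hconcat([A,B]))
E
python3 d.py 554 40 210 1.47
```

```text
t: 6.55
tool_pos: [0.5527, 0.0393, 0.2084]
ee_rot: [[-0.994, 0.105, -0.0], [0.105, 0.994, -0.001], [0.0, -0.001, -1.0]]
ft_force: [1.2, -0.3, -1.9]
gripper_width: 0.0453
grasp_force: 42.0
t 6.65 tcp [552.7  39.1 208.4] yaw 1.465 q6 0.18 | trans [-1.2  1.  -1.6] roll -0.3 tilt [-0.0001 -0.0003]
```

View pics/over.png

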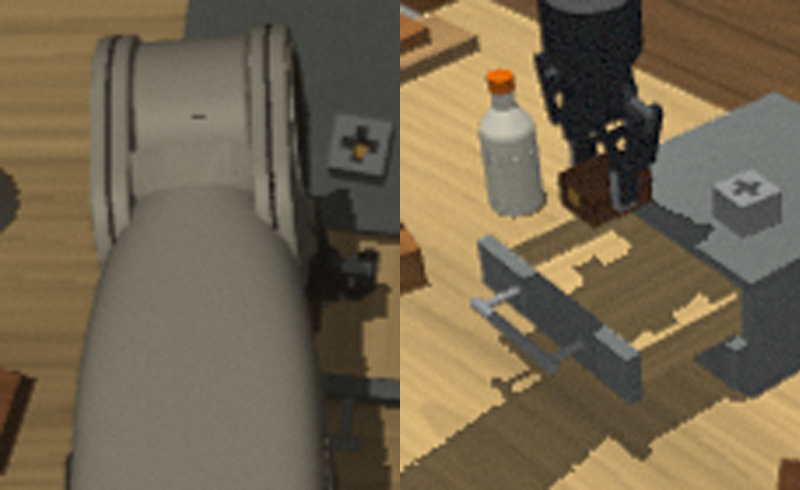

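The side view shows the case held level over the open tray, left of the lock (1100x-crop (745,185)). Lowering it now.

```bash
python3 -m crank '{"translation":[[0,0,30],[0,0,60],[0,0,80],[0,0,90],[0,0,90]],"roll":[0,0,0,0,0],"jaw":[-1,-1,-1,-1,-1]}'; python3 -m crank '{"translation":[[0,0,3],[0,0,6],[0,0,8],[0,0,8]],"roll":[0,0,0,0],"jaw":[-1,-1,-1,-1]}'
```

```text
t: 7.15
tool_pos: [0.5518, 0.0398, 0.1169]
ee_rot: [[-0.994, 0.105, -0.003], [0.105, 0.994, -0.0], [0.003, -0.001, -1.0]]
ft_force: [0.4, -0.7, -2.1]
gripper_width: 0.0451
grasp_force: 41.9
t: 7.55
tool_pos: [0.5531, 0.0408, 0.1107]
ee_rot: [[-0.995, 0.103, 0.001], [0.103, 0.995, 0.0], [-0.001, 0.0, -1.0]]
ft_force: [-0.5, -0.3, -2.3]
gripper_width: 0.0453
grasp_force: 41.9
```

```bash
python3 -m crank '{"translation":[[0,0,2],[0,0,4],[0,0,4]],"roll":[0,0,0],"jaw":[-1,-1,-1]}'; python3 -m crank '{"translation":[[0,0,2],[0,0,4],[0,0,4]],"roll":[0,0,0],"jaw":[-1,-1,-1]}'
```

```text
t: 7.85
tool_pos: [0.5527, 0.0408, 0.106]
ee_rot: [[-0.995, 0.103, -0.001], [0.103, 0.995, -0.0], [0.001, -0.0, -1.0]]
ft_force: [-0.1, 0.0, -1.0]
gripper_width: 0.0449
grasp_force: 41.9
t: 8.15
tool_pos: [0.5543, 0.0407, 0.1037]
ee_rot: [[-0.995, 0.104, 0.004], [0.104, 0.995, -0.0], [-0.004, 0.0, -1.0]]
ft_force: [0.3, 0.0, 4.0]
gripper_width: 0.0453
grasp_force: 42.6
```

```bash
python3 -m crank '{"translation":[[0,0,-1],[0,0,-1],[0,0,-1],[0,0,-1],[0,0,-1],[0,0,-20],[0,0,-60],[0,0,-100],[0,0,-130],[0,0,-130]],"roll":[0,0,0,0,0,0,0,0,0,0],"jaw":[0.7,0.7,0.7,0.7,0.7,0.7,0.7,0.7,0.7,0.7]}'; python3 d.py 390 56 220 1.47
```

```text
t: 9.15
tool_pos: [0.5557, 0.041, 0.2376]
ee_rot: [[-0.995, 0.104, 0.01], [0.104, 0.995, 0.001], [-0.01, 0.002, -1.0]]
ft_force: [0.5, -0.2, -1.0]
gripper_width: 0.0723
grasp_force: 0.0
t 9.15 tcp [555.7  41.  237.6] yaw 1.467 q6 0.18 | trans [166.5  -2.2  16. ] roll -0.2 tilt [0.01   0.0007]
```

```bash
python3 -m crank '{"translation":[[50,0,0],[100,0,0],[151,0,0],[151,0,0],[151,0,40],[151,0,80],[151,0,120],[151,0,139],[151,0,139]],"roll":[0,0,0,0,0,0,0,0,0],"jaw":[-1,-1,-1,-1,-1,-1,-1,-1,-1]}'
python3 - <<'E'
from h import *
t=cams.grab_frame("top");s=cams.grab_frame("side")
A=cv2.resize(t["img"][130:270,190:350][:,:,::-1],(560,490),interpolation=cv2.INTER_CUBIC)[:, :400]
B=cv2.resize(s["img"][110:250,230:380][:,:,::-1],(525,490),interpolation=cv2.INTER_CUBIC)[:,:400]
cv2.imwrite("pics/push.png",cv2.hconcat([A,B]))
E
python3 d.py 405 56 98 1.47
```

```text
t: 10.05
tool_pos: [0.3998, 0.0559, 0.0901]
ee_rot: [[-0.995, 0.104, -0.008], [0.104, 0.995, -0.001], [0.008, -0.002, -1.0]]
ft_force: [-0.3, -0.4, 0.4]
gripper_width: 0.0003
grasp_force: 0.0
t 10.15 tcp [402.8  56.4  93.2] yaw 1.467 q6 0.24 | trans [-2.3 -0.1 -4.8] roll -0.2 tilt [-0.001  -0.0002]
```

View pics/push.png

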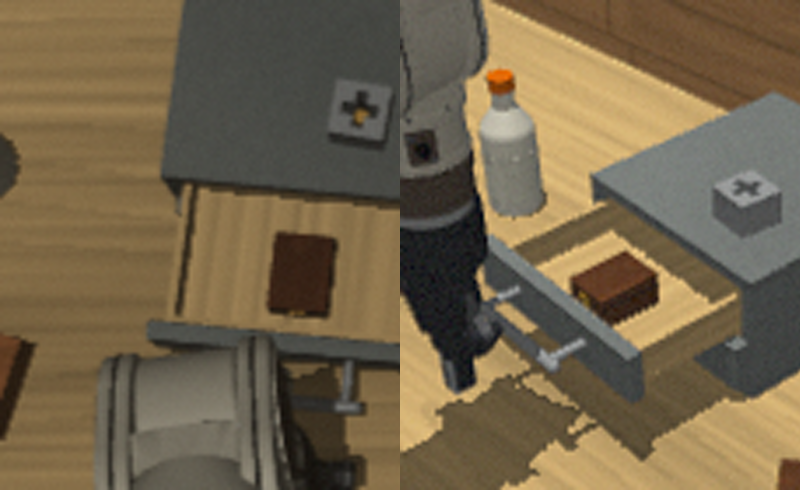

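The case lies flat mid-tray, crop (300,275), and the closed fingers stand in front of the handle bar. Pushing.

```bash
python3 -m crank '{"translation":[[-12,0,0],[-24,0,0],[-36,0,0],[-48,0,0],[-60,0,0],[-72,0,0],[-84,0,0],[-96,0,0],[-108,0,0],[-120,0,0],[-130,0,0],[-130,0,0]],"roll":[0,0,0,0,0,0,0,0,0,0,0,0],"jaw":[-1,-1,-1,-1,-1,-1,-1,-1,-1,-1,-1,-1]}';python3 -m crank '{"translation":[[-3,0,0],[-6,0,0],[-9,0,0],[-9,0,0]],"roll":[0,0,0,0],"jaw":[-1,-1,-1,-1]}'
```

```text
t: 11.35
tool_pos: [0.534, 0.0427, 0.0933]
ee_rot: [[-0.995, 0.104, 0.002], [0.104, 0.995, -0.0], [-0.002, 0.0, -1.0]]
ft_force: [-0.0, 0.3, 0.2]
gripper_width: -0.0003
grasp_force: 0.0
t: 11.75
tool_pos: [0.5412, 0.042, 0.0933]
ee_rot: [[-0.995, 0.104, 0.0], [0.104, 0.995, -0.0], [-0.0, -0.0, -1.0]]
ft_force: [-0.0, 0.4, 0.5]
gripper_width: 0.0001
grasp_force: 0.0
```

```bash
python3 -m crank '{"translation":[[-3,0,0],[-6,0,0],[-8,0,0],[-8,0,0]],"roll":[0,0,0,0],"jaw":[-1,-1,-1,-1]}';python3 -m crank '{"translation":[[-3,0,0],[-6,0,0],[-8,0,0],[-8,0,0]],"roll":[0,0,0,0],"jaw":[-1,-1,-1,-1]}'
```

```text
t: 12.15
tool_pos: [0.5483, 0.0412, 0.0932]
ee_rot: [[-0.995, 0.104, -0.002], [0.104, 0.995, 0.0], [0.002, -0.0, -1.0]]
ft_force: [-3.7, 0.5, 0.7]
gripper_width: 0.0002
grasp_force: 1.8
t: 12.55
tool_pos: [0.5487, 0.0412, 0.093]
ee_rot: [[-0.995, 0.103, -0.016], [0.102, 0.995, 0.002], [0.016, 0.0, -1.0]]
ft_force: [-22.7, 2.8, 18.0]
gripper_width: -0.0002
grasp_force: 11.5
```

```bash
python3 -m crank '{"translation":[[30,0,0],[60,0,0],[60,0,-50],[60,0,-100],[60,0,-150],[110,0,-160],[150,100,-160],[150,100,-160],[150,100,-160]],"roll":[0,0,0,0,0,0,0,0,0],"jaw":[1,1,1,1,1,1,1,1,1]}' 60
python3 - <<'E'
from h import *
t=cams.grab_frame("top");s=cams.grab_frame("side")
np.savez("f1.npz",t=t["img"],s=s["img"])
for p,nm in((t,"top"),(s,"side")):
  for q in("key","key_block","lock","chest_drawer0_handle"):
    for r in cams.silhouettes(q,p)[:2]:print(nm,q,round(r["confidence"],2),np.round(r["uv"],1),int(r["pixels"].sum()))
A=cv2.resize(t["img"][130:260,150:330][:,:,::-1],(800,578),interpolation=cv2.INTER_CUBIC)
B=cv2.resize(s["img"][130:230,180:330][:,:,::-1],(360,240),interpolation=cv2.INTER_CUBIC)
A[338:,440:]=B; cv2.imwrite("pics/shut.png",A)
E
python3 d.py 484 314 180 1.47
```

```text
t: 13.45
tool_pos: [0.4174, 0.1591, 0.2542]
ee_rot: [[-0.995, 0.098, 0.003], [0.098, 0.995, 0.002], [-0.003, 0.003, -1.0]]
ft_force: [1.0, -0.1, 0.1]
gripper_width: 0.0851
grasp_force: 0.0
top key 0.42 [276.8 191.1] 921
top lock 0.56 [292.5 163.5] 269
top lock 0.56 [179.7 173.8] 516
top chest_drawer0_handle 0.65 [273.5 191.8] 976
side key 0.49 [218.  172.8] 195
side key_block 0.75 [217.8 185.5] 536
side key_block 0.38 [326.6 165.3] 261
side lock 0.74 [325.8 166.3] 257
side chest_drawer0_handle 0.8 [305.1 187.1] 873
t 13.95 tcp [418.4 154.4 253.2] yaw 1.465 q6 0.46 | trans [-48.4 165.6  73.1] roll -0.3 tilt [-0.0001 -0.0002]
```

View pics/shut.png

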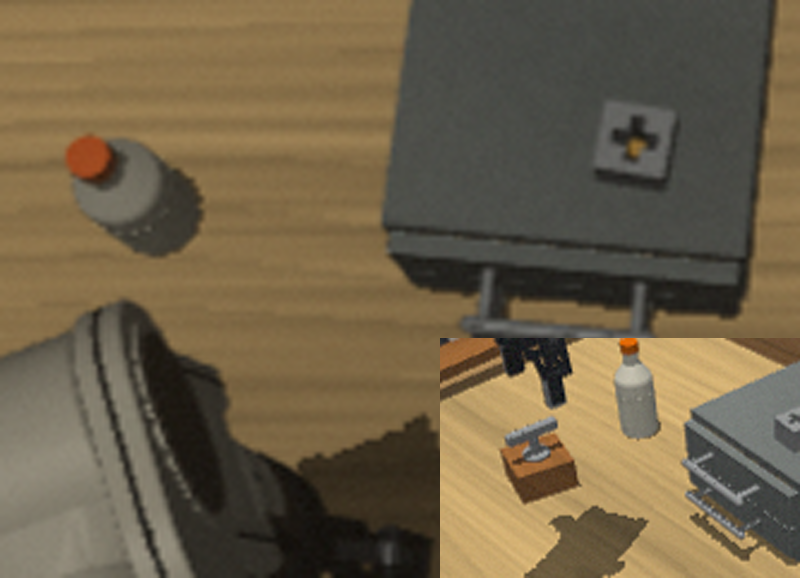

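The drawer is shut (panel flush). In the side view the key bar runs from about (208,172) to (228,166). Intersecting the bar ends from both views gives the key position:

Run:
```python
from h import *
t=cams.grab_frame("top");s=cams.grab_frame("side")
for p,a,b,z in((t,(175.3,221.1),(171.3,248.1),.088),(s,(207.9,171.7),(227.9,166.3),.083)):
    A,B=at(p,a,z)[:2],at(p,b,z)[:2];D=A-B if A[0]>B[0] else B-A
    print(np.round(A,3),np.round(B,3),"mid",np.round((A+B)/2,4),"len",round(np.hypot(*D),3),"yaw",round(np.arctan2(D[1],D[0]),3))
# triangulate the middle
o1,d1=ray(t,(173.3,234.6));o2,d2=ray(s,(217.9,169))
k=np.linalg.lstsq(np.c_[d1,-d2],o2-o1,rcond=None)[0];print(np.round(o1+k[0]*d1,4),np.round(o2+k[1]*d2,4))
kz=.019;K=[box(0,0,kz+.056,kz+.072,.074,.014),cyl(.007,kz+.031,kz+.056),cyl(.019,kz+.026,kz+.031)]
m=sil("key",s,(218,172));print(fit([(s,m)],K,(484,314,-.15)))
m=sil("key_block",s,(218,184));print(fit([(s,m)],[box(0,0,0,.045,.08,.08)]+K,(484,314,-.3)))
L=[box(0,0,.126,.158,.042,.042)]
print("lock",fit([(t,sil("lock",t,(293,163)))],L,(666,-8,-.1)),fit([(s,sil("lock",s,(326,166)))],L,(666,-8,-.1)))
```

```text
[0.522 0.311] [0.449 0.317] mid [0.4855 0.3141] len 0.073 yaw -0.093
[0.453 0.324] [0.515 0.303] mid [0.4839 0.3135] len 0.066 yaw -0.336
[0.4862 0.3164 0.0806] [0.4854 0.3169 0.0806]
[ 4.84418e+02  3.16673e+02 -7.00000e-03  2.13000e-01]
[ 4.84034e+02  3.15606e+02 -3.23000e-01  3.50000e-01]
lock [ 6.67839e+02 -8.63300e+00 -1.89000e-01  7.10000e-02] [ 6.65408e+02 -8.67100e+00 -1.69000e-01  3.70000e-02]
```

```bash
python3 -m crank '{"translation":[[-48,166,0],[-48,166,0],[-48,166,0],[-48,166,0],[-48,166,0],[-48,166,73],[-48,166,73],[-48,166,110],[-48,166,140],[-48,166,165],[-48,166,165],[-48,166,165]],"roll":[0,0,0,0,0,0,0,0,0,0,0,0],"jaw":[1,1,1,1,1,1,1,1,1,1,1,1]}' 60; python3 d.py 484.5 315 87 1.47
```

```text
t: 15.45
tool_pos: [0.4828, 0.3148, 0.0887]
ee_rot: [[-0.995, 0.104, -0.001], [0.104, 0.995, -0.001], [0.001, -0.001, -1.0]]
ft_force: [-0.1, -0.9, 0.2]
gripper_width: 0.0855
grasp_force: 0.0
t 15.45 tcp [482.8 314.8  88.7] yaw 1.466 q6 0.68 | trans [-1.7  0.4  1.7] roll -0.2 tilt [-0.0007 -0.0006]
```

```bash
python3 -m crank '{"translation":[[-2,0,1],[-2,0,1],[-2,0,1],[-2,0,1],[-2,0,1],[-2,0,1],[-2,0,1],[-2,0,1],[-2,0,1],[-2,0,1]],"roll":[0,0,0,0,0,0,0,0,0,0],"jaw":[-1,-1,-1,-1,-1,-1,-1,-1,-1,-1]}' 60; python3 -m crank '{"translation":[[0,0,-15],[0,0,-30],[0,0,-60],[0,0,-100],[0,0,-150],[0,0,-165],[0,0,-165]],"roll":[0,0,0,0,0,0,0],"jaw":[-1,-1,-1,-1,-1,-1,-1]}' 60; python3 d.py 666.5 -8.6 250 1.396
```

```text
t: 16.45
tool_pos: [0.4852, 0.3156, 0.0879]
ee_rot: [[-0.995, 0.103, 0.001], [0.103, 0.995, 0.001], [-0.001, 0.001, -1.0]]
ft_force: [-1.2, 0.7, 5.4]
gripper_width: 0.0128
grasp_force: 59.4
t: 17.15
tool_pos: [0.4863, 0.316, 0.2551]
ee_rot: [[-0.995, 0.104, 0.005], [0.104, 0.995, 0.003], [-0.005, 0.003, -1.0]]
ft_force: [0.5, -0.1, -1.4]
gripper_width: 0.0129
grasp_force: 59.1
t 17.15 tcp [486.3 316.  255.1] yaw 1.467 q6 0.68 | trans [-212.9 -304.2    5. ] roll 4.1 tilt [0.0049 0.0029]
```

```bash
python3 -m crank '{"translation":[[-213,-304,0],[-213,-304,0],[-213,-304,0],[-213,-304,0],[-213,-304,0],[-213,-304,0],[-213,-304,0],[-213,-304,0],[-213,-304,0],[-213,-304,0],[-213,-304,0],[-213,-304,0]],"roll":[4,4,4,4,4,4,4,4,4,4,4,4],"jaw":[-1,-1,-1,-1,-1,-1,-1,-1,-1,-1,-1,-1]}' 60;  python3 - <<'E'
from h import *
t=cams.grab_frame("top");s=cams.grab_frame("side")
c=(292,110,372,190)
B=cv2.resize(s["img"][c[1]:c[3],c[0]:c[2]][:,:,::-1],(480,480),interpolation=cv2.INTER_CUBIC)
A=cv2.resize(t["img"][120:200,265:318][:,:,::-1],(318,480),interpolation=cv2.INTER_CUBIC)
cv2.imwrite("pics/lock.png",cv2.hconcat([B,A]))
for z in(.158,.19):print(proj(s,[.6665,-.0086,z]),proj(t,[.6665,-.0086,z]))
E
python3 d.py 666.5 -8.6 250 1.396
```

```text
t: 18.35
tool_pos: [0.6647, -0.0076, 0.2519]
ee_rot: [[-0.985, 0.171, -0.001], [0.171, 0.985, 0.0], [0.001, -0.0, -1.0]]
ft_force: [-0.3, 0.2, -1.0]
gripper_width: 0.0126
grasp_force: 59.1
[328.69079037 163.33661551] [292.49372903 161.32026254]
[328.60093956 154.04465618] [291.7438203  157.86085412]
t 18.45 tcp [665.   -7.8 252.5] yaw 1.399 q6 0.16 | trans [-1.6 -0.6  2.5] roll 0.2 tilt [0.0001 0.0001]
```

View pics/lock.png

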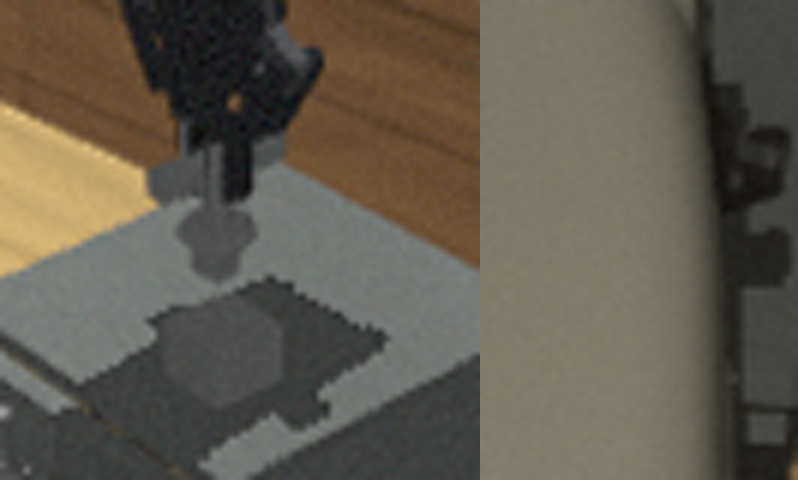

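Side view: the key axis is at column ≈327.8 and the lock axis at ≈328.7, so it's short by about 2 mm. That agrees with the TCP readout, so I'll correct by (-1.6,-0.6) and lower it.

```bash
python3 -m crank '{"translation":[[-1.6,-0.6,0],[-1.6,-0.6,0],[-1.6,-0.6,10],[-1.6,-0.6,20],[-1.6,-0.6,25],[-1.6,-0.6,30],[-1.6,-0.6,30],[-1.6,-0.6,30]],"roll":[0,0,0,0,0,0,0,0],"jaw":[-1,-1,-1,-1,-1,-1,-1,-1]}' 60; python3 d.py 666.5 -8.6 222 1.396
```

```text
t: 19.25
tool_pos: [0.6668, -0.01, 0.2221]
ee_rot: [[-0.985, 0.173, -0.0], [0.173, 0.985, 0.0], [0.0, 0.0, -1.0]]
ft_force: [0.2, 0.2, -2.6]
gripper_width: 0.0127
grasp_force: 58.9
t 19.25 tcp [666.8 -10.  222.1] yaw 1.397 q6 0.16 | trans [0.6 1.3 0.1] roll 0.1 tilt [-0.0002  0.0002]
```

```bash
python3 -m crank '{"translation":[[0,0,2],[0,0,4],[0,0,5],[0,0,5]],"roll":[0,0,0,0],"jaw":[-1,-1,-1,-1]}' 60; python3 -m crank '{"translation":[[0,0,1],[0,0,2],[0,0,3],[0,0,3]],"roll":[0,0,0,0],"jaw":[-1,-1,-1,-1]}' 60
```

```text
t: 19.65
tool_pos: [0.6669, -0.0098, 0.2173]
ee_rot: [[-0.985, 0.173, 0.0], [0.173, 0.985, 0.0], [-0.0, 0.0, -1.0]]
ft_force: [1.3, 1.7, -1.1]
gripper_width: 0.0126
grasp_force: 59.1
t: 20.05
tool_pos: [0.667, -0.0098, 0.2157]
ee_rot: [[-0.985, 0.172, 0.002], [0.172, 0.985, 0.0], [-0.002, 0.001, -1.0]]
ft_force: [-0.5, 1.9, 5.1]
gripper_width: 0.0129
grasp_force: 60.1
```

```bash
python3 -m crank '{"translation":[[0,1.3,0],[0,1.3,0],[0,1.3,0]],"roll":[0,0,0],"jaw":[-1,-1,-1]}' 60; python3 -m crank '{"translation":[[0,0,2],[0,0,2],[0,0,2]],"roll":[0,0,0],"jaw":[-1,-1,-1]}' 60
```

```text
t: 20.35
tool_pos: [0.6671, -0.0095, 0.2157]
ee_rot: [[-0.985, 0.173, 0.001], [0.173, 0.985, -0.002], [-0.002, -0.001, -1.0]]
ft_force: [-1.3, 0.5, 5.5]
gripper_width: 0.013
grasp_force: 60.1
t: 20.65
tool_pos: [0.6672, -0.0095, 0.2155]
ee_rot: [[-0.985, 0.173, 0.003], [0.173, 0.985, -0.002], [-0.004, -0.001, -1.0]]
ft_force: [-2.5, 0.1, 11.5]
gripper_width: 0.013
grasp_force: 60.9
```

```bash
python3 -m crank '{"translation":[[1,0,0],[1,0,0],[1,0,0]],"roll":[0,0,0],"jaw":[-1,-1,-1]}' 60; python3 -m crank '{"translation":[[0,0,0],[0,0,0],[0,0,0],[0,0,0]],"roll":[2,4,4,4],"jaw":[-1,-1,-1,-1]}' 60; python3 -m crank '{"translation":[[0,0,0],[0,0,0],[0,0,0],[0,0,0]],"roll":[-4,-8,-8,-8],"jaw":[-1,-1,-1,-1]}' 60; python3 d.py 666.5 -8.6 222 1.396
```

```text
t: 20.95
tool_pos: [0.6669, -0.0094, 0.2155]
ee_rot: [[-0.985, 0.173, 0.005], [0.173, 0.985, -0.002], [-0.005, -0.001, -1.0]]
ft_force: [-1.8, -0.7, 10.3]
gripper_width: 0.0131
grasp_force: 60.7
t: 21.35
tool_pos: [0.6671, -0.0089, 0.215]
ee_rot: [[-0.97, 0.241, 0.005], [0.241, 0.97, -0.001], [-0.005, 0.0, -1.0]]
ft_force: [-0.2, 1.1, 8.9]
gripper_width: 0.013
grasp_force: 60.4
t: 21.75
tool_pos: [0.667, -0.0083, 0.2129]
ee_rot: [[-0.994, 0.105, 0.003], [0.105, 0.994, 0.0], [-0.003, 0.001, -1.0]]
ft_force: [3.3, 2.4, 2.0]
gripper_width: 0.0131
grasp_force: 59.6
t 21.75 tcp [667.   -8.3 212.9] yaw 1.466 q6 0.09 | trans [ 0.5 -0.4 -9.1] roll 4.0 tilt [0.0026 0.0004]
```

```bash
python3 -m crank '{"translation":[[-1,0.5,1],[-1,0.5,3],[-1,0.5,3]],"roll":[0,0,0],"jaw":[-1,-1,-1]}' 60; python3 -m crank '{"translation":[[0,0,0],[0,0,0],[0,0,0]],"roll":[2,3,3],"jaw":[-1,-1,-1]}' 60;python3 -m crank '{"translation":[[0,0,2],[0,0,2],[0,0,2]],"roll":[0,0,0],"jaw":[-1,-1,-1]}' 60
python3 - <<'E'
from h import *
s=manip.state();print(s["moment"],s["tool_pos"])
E
```

```text
t: 22.05
tool_pos: [0.6673, -0.0081, 0.2088]
ee_rot: [[-0.995, 0.104, 0.0], [0.104, 0.995, 0.0], [-0.0, 0.0, -1.0]]
ft_force: [3.9, 2.1, 0.2]
gripper_width: 0.0132
grasp_force: 59.4
t: 22.35
tool_pos: [0.6668, -0.0084, 0.2086]
ee_rot: [[-0.988, 0.156, -0.001], [0.156, 0.988, -0.0], [0.001, -0.001, -1.0]]
ft_force: [2.8, 0.9, -0.5]
gripper_width: 0.0126
grasp_force: 59.1
t: 22.65
tool_pos: [0.6669, -0.0084, 0.2074]
ee_rot: [[-0.988, 0.155, -0.0], [0.155, 0.988, -0.0], [0.0, -0.0, -1.0]]
ft_force: [1.2, -0.0, 2.2]
gripper_width: 0.0129
grasp_force: 59.5
[ 6.93990131e-02 -3.85390798e-01  3.29889910e-04] [ 0.66686038 -0.00840845  0.20741421]
```

Meshed and now on the plunger (about 4 N). Pushing home.

```bash
python3 -m crank '{"translation":[[0,0,2],[0,0,4],[0,0,6],[0,0,6]],"roll":[0,0,0,0],"jaw":[-1,-1,-1,-1]}' 80; python3 -m crank '{"translation":[[0,0,2],[0,0,3],[0,0,3],[0,0,3]],"roll":[0,0,0,0],"jaw":[-1,-1,-1,-1]}' 80
```

```text
t: 23.05
tool_pos: [0.667, -0.0084, 0.2017]
ee_rot: [[-0.988, 0.156, 0.0], [0.156, 0.988, -0.0], [-0.0, -0.0, -1.0]]
ft_force: [-0.1, -0.3, 4.0]
gripper_width: 0.0121
grasp_force: 82.8
t: 23.45
tool_pos: [0.667, -0.0083, 0.2009]
ee_rot: [[-0.988, 0.156, 0.002], [0.156, 0.988, -0.0], [-0.002, -0.0, -1.0]]
ft_force: [-3.0, -0.5, 12.7]
gripper_width: 0.0123
grasp_force: 83.9
```

```bash
python3 -m crank '{"translation":[[0,0,1],[0,0,1],[0,0,1],[0,0,1],[0,0,1]],"roll":[0,0,0,0,0],"jaw":[-1,-1,-1,-1,-1]}' 80
python3 - <<'E'
from h import *
s=cams.grab_frame("side");save(s,"end.png",(250,90,400,220),5)
E
```

```text
t: 23.95
tool_pos: [0.667, -0.0083, 0.2009]
ee_rot: [[-0.988, 0.155, 0.003], [0.155, 0.988, -0.0], [-0.003, 0.0, -1.0]]
ft_force: [-3.6, 0.3, 15.3]
gripper_width: 0.0124
grasp_force: 84.5
```

View pics/end.png

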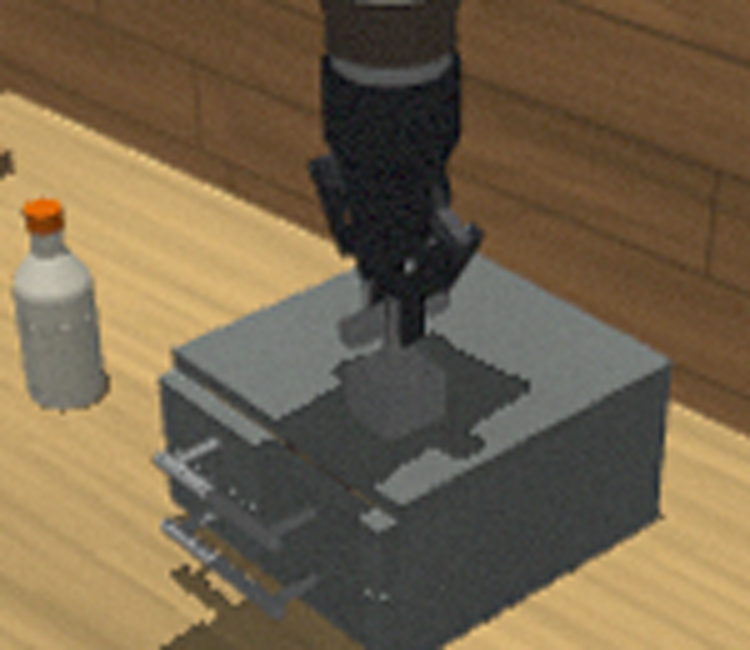

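The picture shows the collar seated on the boss at crop (395,365), with the key upright and gripped and the drawer shut.

```bash
python3 -c "from workcell import manip; print(manip.sign_off())"
```

```text
the job is handed in; nothing more can be done
None
```

I handed the job in at about 24 s, with no verdict returned: the case is flat in the shut top drawer, and the key is meshed, pressed fully home in the lock (wrist reading about 15 N) and still gripped; the bottle, mug and offcut were not touched.

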